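# Refit the washed divider in the slanted caddy

### The job

Take the washed black divider (the panel with a tab on top) out of the draining rack and slide it down into the empty pair of slanted guides in the wooden caddy, feeling for their mouth. Press it firmly past the sprung catches until it sits fully home on the stops like the divider already fitted, then let go. Leave the white board in the rack and the stacks of cups and lids in the caddy where they are.

Things in the scene. Friction and masses are not known exactly. Their poses are not given: they have to be found in the camera images.
- divider: the loose divider: black plastic panel 8 mm thick (its x), 152 mm long (y), 90 mm high (z, up), with a tab 60 mm long (y) and 35 mm high on the middle of its top edge (tab top 125 mm above the lower edge); about 150 g. Origin: middle of its lower edge. Same both ways round. It starts upright in one place of the draining rack
- divider_tab (a point): point in the middle of the tab, 112 mm above the divider's lower edge: the place to grip, across the 8 mm thickness
- caddy: the wooden caddy, fixed: open box 280 mm (its x) by 170 mm (its y, 154 mm inside) by 84 mm high, walls and floor 8 mm. Origin: centre of the underside. It has two places for dividers, near and far, each a facing pair of steel U-channel guides on its side walls that take the divider's ends; one place is filled (fitted), the other empty; which is which changes
- place_near (a point): nominal point midway between the stops of the near guides (caddy x = -30 mm), 18 mm above the table. The guides are adjustable: the true pair, filled or empty, may be set up to 6 mm either way along the caddy's x from here, and that is not reported: find the mouth by touch or by eye. Each pair spans the caddy squarely
- place_far (a point): the same for the far guides (caddy x = +50 mm). In both, the guides lean 15 degrees (top towards the caddy's -x), are 10 mm clear and run 78 mm up the slant from the solid stops, then flare for 6 mm, to 2.5 mm wider per side. Sprung balls in the channel ends resist from about 20 mm before home (10 to 20 N in all), then rub: the divider does not fall home by itself
- fitted: a divider like the loose one, already fixed home in one place of the caddy. Origin: middle of its lower edge; its z runs up the slanted panel (15 degrees from vertical, towards the caddy's -x), its y along the panel. The loose divider, when home, is parallel to it and as low (lower edge's middle 18 mm above the table), 68 to 92 mm from it along the caddy
- rack: draining rack, fixed: wooden base 190 (its x) by 150 (y) by 12 mm with brass wires to 62 mm above the table, making three upright places 55 mm apart along x, each 11 mm wide. Origin: centre of the underside
- board: small white board 9 mm thick (x), 130 mm long (y), 85 mm high, without a tab, standing in another place of the rack; leave it there. Origin: middle of its lower edge
- cupstack: stack of black portion cups, 58 mm across, 88 mm high, in the caddy's far compartment; origin at its foot; leave alone
- lidstack: low white stack of lids, 52 mm across, 36 mm high, in the caddy's near compartment; origin at its foot; leave alone
Things that resemble listed ones, but are neither listed nor needed, are in the scene too. Of the things like the divider, leave any that is purple or red; of the rest the smaller one is meant.

How it is judged:
By the outcome, as a careful person would: the job done as asked, in the order asked, and still so for the second after the job is handed in, with the robot touching nothing.
It also fails if it takes over 54 s, if anything falls off the work surface, if the arm or the gripper's body presses on something with over 40 N, if the wrist force passes 120 N, or if a joint passes its speed limit or range.

### The arm

A 6-joint arm with a two-finger parallel gripper is mounted at the origin on the work surface. World frame = base frame: x ahead of the robot, y to its left, z up, the work surface at z = 0. Lengths are in m, angles in rad, forces in N, time in s.
With the tool pointing down it reaches from about 0.3 to 0.875 m from the base axis. Payload 6.4 kg.
Tool frame: the origin (TCP) lies at the centre of the arm's flange, where the gripper is bolted on; the fingertips stand 166 mm ahead of it and the grasp point (between the pads) lies 147 mm ahead of it; z points along the fingers, y is the line along which they close (so a half turn about z gives the same grasp; the last joint's range is limited). The gripper opens to 88 mm and grips with 3 to 60 N. Pads are 18 mm wide; open, the fingers measure 123 mm over their backs; the gripper's body (75 mm by 187 mm) begins 45 mm behind the grasp point.
Start: joints at [-1.365, 0.181, 1.607, -0, 1.354, -0.206], TCP at [0.23, -0.527, 0.405] pointing down, gripper open.
Joint ranges: [-2.99, 2.99], [-0.89, 2.07], [0.3, 2.58], [-1.14, 4.28], [0, 2.63], [-3.12, 3.12]. Speed limits (rad/s): [2.57, 2.57, 3.01, 3.14, 3.14, 3.14].

### API

Orientations are given as a unit quaternion [x, y, z, w].
In Python, from rig import bot gives the robot as it stands.
- The arm moves only by the shell command python3 -m jog 'ROWS' [FORCE]. ROWS is a JSON object of lists of equal length, an entry for each row: "fingers": the opening, from 0 (shut) to 1 (fully open); "xyz": the shift along the world's x, y, z as a fraction of full scale, a list of three; "dr": the turn, a rotation vector about the world's x, y, z as a fraction of full scale, a list of three. A call has 1 to 10 rows; each row is the pose to reach, as a shift and turn from the pose commanded when the call began, turning the shorter way round; what a row does not reach only later rows make up. Full scale, the value 1, is 25 cm for a shift and 180 degrees for a turn. A row lasts 1/12 s, in which the tool goes at most 41.7 mm and 7.16 degrees, less where a joint would pass 70% of its speed; a pose out of reach is approached as far as the arm can. A call with a number of a shift or a turn outside -1 to 1 is refused whole. A call with a gripper value outside its range is refused whole. The fingers move at their own pace and stop on an object; FORCE is the grip in N (left out, the last holds). Time passes only in rows, so rows that repeat a pose let the fingers close. It gives the time, the measured TCP pose, the force, the opening and the grip force at its end, in the units of the state.
- bot.sense(): the state, without advancing time (a new reading comes with each control period).
- bot.grab_frame(name): name is "scene" or "top" or "wrist"; returns a dict with "image" (480x640x3 uint8, red, green, blue), "depth" (480x640 float32, m along the optical axis (not along the pixel's ray), 0 where there is no reading), "intrinsics" (3x3 intrinsics, pixels), "origin" and "attitude" of the camera in the world. Camera axes: x right, y up, looking along -z (the intrinsics and any distortion apply to the point x, -y, -z); pixel columns grow to the right and rows downward; lengths in m; the calibration is good to about 2 mm. A picture is of the moment at which its call begins.
- bot.hand_in(): hands the job in; it is judged then, once.
Trained networks look in the newest picture that a camera, given by its name, has taken for a name from the list of things; names that differ only in an ending like _2 or _b are one class to them, and where a whole thing is asked for, a point or a joint stands for the part that bears it (a point fixed in the world has none). Each returns a list of dicts, best first, with "confidence" (0 to 1); they miss things now and then, are a little off and sometimes report something else, mostly with a low value. They report only what shows in the picture. A call takes as long as a camera call. They do not tell look-alikes from the thing itself.
- bot.outline_of(camera, query): "region" (480x640 bool, what is visible of it).
- bot.mark_of(camera, query): "point" ([x, y, z] in m, in world coordinates, good to about 4 mm: a listed point, or the origin of a listed thing).
The state is a dict: "clock": time; "joint_positions": joint angles; "joint_vel": joint speeds; "joint_torque": joint torques, N m; "tcp_pos": TCP position; "tcp_rot": TCP orientation; "wrist_force": force on the tool from outside, world axes, zero at the start; "wrist_torque": the same for the moment, N m; "gripper_width": opening from 0.0 (shut) to 1.0 (fully open); "grip_force": force on a finger pad.
Only numpy, scipy, OpenCV 4.12 (cv2) and the standard library are available. Lean on these libraries where they do the work, as an engineer would, in place of code of your own. Each camera call takes 0.05 s, during which the arm holds its last target. There are 200 camera calls.

## Working session

There is one attempt and no reset: what is moved stays moved. The work goes in short steps, Python scripts to look and compute and a shell command to move; the robot and the scene stay as the last step left them, time stands still between calls to the robot, and variables do not carry over. Pictures are saved under pics/ and viewed, at most 10 in all, crops included, and the job is handed in when it is done.

```bash
mkdir -p pics; cat > h.py <<'E'
from rig import bot
import numpy as np, cv2
from scipy.spatial.transform import Rotation as R
def cam(f):
    A=np.array(f["attitude"],float)
    M=R.from_quat(A.ravel()).as_matrix() if A.size==4 else A
    return M,np.array(f["origin"]),np.array(f["intrinsics"])
def cloud(f):
    M,o,K=cam(f); d=f["depth"]; v,u=np.mgrid[:480,:640]
    P=np.stack([(u-K[0,2])/K[0,0]*d,-(v-K[1,2])/K[1,1]*d,-d],-1)
    W=P@M.T+o; W[d==0]=np.nan; return W
def save(n,im): cv2.imwrite("pics/"+n,cv2.cvtColor(np.ascontiguousarray(im),cv2.COLOR_RGB2BGR))
E
python3 - <<'E'
from h import *
s=bot.sense(); print(s)
for n in("scene","top"):
    f=bot.grab_frame(n); save(n+".png",f["image"]); np.save(n+"_W.npy",cloud(f)); print(n,f["origin"],f["attitude"])
    for q in("divider","divider_tab","caddy","fitted","rack","board","cupstack","lidstack","place_near","place_far"):
        print(q,[(np.round(r["point"],3).tolist(),round(r["confidence"],2)) for r in bot.mark_of(n,q)])
E
```

```text
{'clock': 0.0, 'joint_positions': array([-1.36530824e+00,  1.81541141e-01,  1.60797517e+00, -1.61123885e-05,
        1.35378203e+00, -2.06313866e-01]), 'joint_vel': array([ 0.00193566,  0.00137597,  0.00047795,  0.00229821, -0.00021386,
       -0.00188379]), 'joint_torque': array([-3.81409145e-04, -4.33866298e+01, -3.41852832e+01,  7.02406629e-02,
        3.85398965e-02, -1.09568098e-04]), 'tcp_pos': array([ 0.23010651, -0.52668628,  0.4038257 ]), 'tcp_rot': array([ 9.78876466e-01,  2.04450818e-01, -7.51362034e-06, -8.52846229e-04]), 'wrist_force': array([-0.79758217,  0.79697142,  0.21150736]), 'wrist_torque': array([-0.01001823, -0.01411255,  0.03044268]), 'grip_force': 0.0, 'gripper_width': 1.000387121649986}
scene [1.37656134 0.04840503 1.01678943] [0.27766388 0.24325266 0.61605261 0.69585207]
divider [([0.522, 0.065, 0.001], 0.91), ([0.627, 0.258, 0.012], 0.82), ([0.342, 0.597, 0.001], 0.73), ([0.654, -0.177, 0.018], 0.61)]
divider_tab [([0.326, 0.157, 0.16], 0.95), ([0.524, 0.058, 0.109], 0.85), ([0.341, 0.595, 0.15], 0.83), ([0.628, 0.253, 0.123], 0.75)]
caddy [([0.605, -0.164
[... 338 characters left out ...]
8, -0.203, 0.007], 0.28)]
top [0.46424386 0.14387184 1.36293569] [-0.02720712  0.01306331  0.71491044 -0.69856438]
divider [([0.63, 0.26, 0.016], 0.84), ([0.33, 0.157, -0.0], 0.84), ([0.344, 0.592, -0.002], 0.69), ([0.527, 0.067, -0.0], 0.66)]
divider_tab [([0.346, 0.592, 0.148], 0.94), ([0.329, 0.157, 0.163], 0.86), ([0.524, 0.066, 0.11], 0.72), ([0.626, 0.256, 0.124], 0.61)]
caddy [([0.603, -0.164, -0.004], 0.74)]
fitted [([0.576, -0.156, 0.016], 0.67)]
rack [([0.568, 0.255, 0.0], 0.73)]
board [([0.515, 0.248, 0.016], 0.8)]
cupstack [([0.692, -0.204, 0.003], 0.94)]
lidstack [([0.508, -0.137, 0.008], 0.66)]
place_near [([0.575, -0.16, 0.012], 0.67)]
place_far [([0.65, -0.179, 0.019], 0.64)]
```

View pics/scene.png

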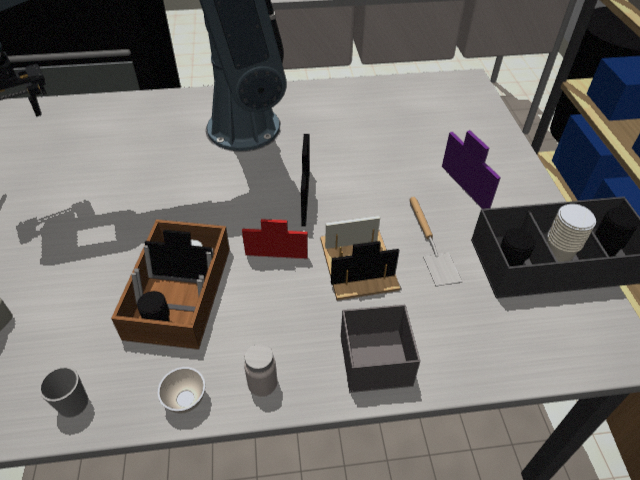

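View pics/top.png

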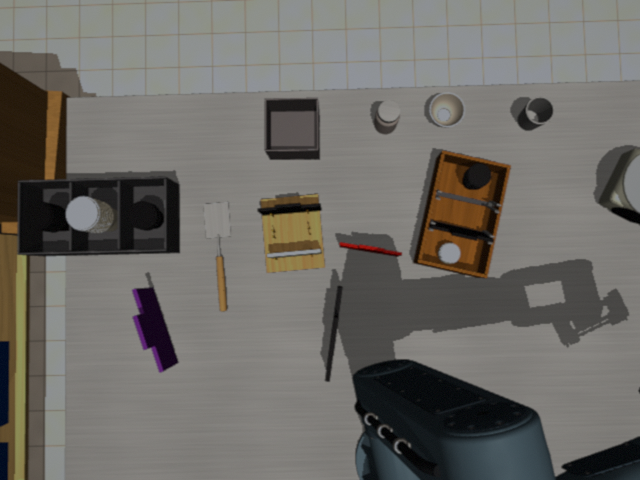

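Candidates for the divider are: black panel in the rack (scene 365,262 / top 290,209), taller black panel standing free (scene 306,180), red (275,240), purple (470,165) and the fitted one (178,255). I choose the one in the rack, which is the smaller black one. The far guides are empty. Next I check the crop and measure.

```bash
python3 - <<'E'
from h import *
im=cv2.cvtColor(cv2.imread("pics/scene.png"),cv2.COLOR_BGR2RGB)
a=cv2.resize(im[205:315,310:420],(400,400),interpolation=cv2.INTER_CUBIC)
t=cv2.cvtColor(cv2.imread("pics/top.png"),cv2.COLOR_BGR2RGB)
b=cv2.resize(t[145:285,410:515],(400,533),interpolation=cv2.INTER_CUBIC)
c=np.zeros((533,800,3),np.uint8);c[:400,:400]=a;c[:,400:]=b;save("crop1.png",c)
def line(P,name):
    m=np.median(P,0);P=P[np.linalg.norm(P-m,axis=1)<.12]
    u,s,vt=np.linalg.svd(P[:,:2]-P[:,:2].mean(0));d=vt[0]*np.sign(vt[0][1])
    t=(P[:,:2]-P[:,:2].mean(0))@d; n=np.array([d[1],-d[0]])
    r=(P[:,:2]-P[:,:2].mean(0))@n
    mid=P[:,:2].mean(0)+d*(t.min()+t.max())/2
    print(name,len(P),"mid",mid.round(4),"len",np.ptp(t).round(4),"thick",r.std().round(4),"yaw of normal",np.degrees(np.arctan2(n[1],n[0])).round(2),"z",np.percentile(P[:,2],[5,50,95]).round(4))
for cn in("top","scene"):
    W=np.load(cn+"_W.npy").reshape(-1,3)
    def sel(c,r,z0,z1): return W[(np.hypot(W[:,0]-c[0],W[:,1]-c[1])<r)&(W[:,2]>z0)&(W[:,2]<z1)]
    line(sel((.63,.26),.05,.125,.145),cn+" tab top")
    line(sel((.63,.26),.1,.085,.107),cn+" panel")
    line(sel((.517,.25),.08,.085,.105),cn+" board")
    line(sel((.56,-.155),.05,.125,.15),cn+" fitted tab top")
    line(sel((.56,-.155),.09,.095,.12),cn+" fitted panel")
    # caddy rim
    P=W[(np.abs(W[:,0]-.6)<.2)&(np.abs(W[:,1]+.16)<.16)&(W[:,2]>.077)&(W[:,2]<.088)]
    (c,wh,an)=cv2.minAreaRect(P[:,:2].astype(np.float32)*1000);print("rim",c,wh,an)
    yw=np.radians(-13.);C=np.array([.604,-.164]);ex=np.array([np.cos(yw),np.sin(yw)]);ey=np.array([-ex[1],ex[0]])
    Q=W.copy();Q[:,0]=(W[:,:2]-C)@ex;Q[:,1]=(W[:,:2]-C)@ey
    for s in(-1,1):
        G=Q[(np.abs(Q[:,0]-.03)<.035)&(s*Q[:,1]>.055)&(s*Q[:,1]<.085)&(Q[:,2]>.09)&(Q[:,2]<.11)]
        print("guide",s,len(G),G.mean(0).round(4) if len(G) else "",np.ptp(G,0).round(4) if len(G) else "")
E
```

```text
top tab top 104 mid [0.6281 0.2552] len 0.0589 thick 0.0026 yaw of normal 3.78 z [0.1274 0.1358 0.1404]
top panel 189 mid [0.6276 0.2559] len 0.1521 thick 0.0027 yaw of normal 3.29 z [0.0907 0.1001 0.1054]
top board 207 mid [0.5191 0.2459] len 0.1278 thick 0.0026 yaw of normal 3.76 z [0.0918 0.0969 0.1007]
top fitted tab top 114 mid [ 0.5475 -0.1512] len 0.0593 thick 0.0031 yaw of normal -14.94 z [0.1281 0.1378 0.1417]
top fitted panel 216 mid [ 0.5567 -0.1537] len 0.1522 thick 0.0038 yaw of normal -14.02 z [0.0967 0.1035 0.1155]
rim (611.35107421875, -144.12547302246094) (217.5554656982422, 282.0076599121094) 75.5411376953125
guide -1 22 [ 0.0265 -0.074   0.0975] [0.0419 0.0122 0.0133]
guide 1 20 [0.0304 0.0693 0.0974] [0.0197 0.0093 0.0155]
scene tab top 171 mid [0.6323 0.2545] len 0.0604 thick 0.0027 yaw of normal 3.0 z [0.1268 0.1349 0.1392]
scene panel 469 mid [0.6331 0.2547] len 0.1513 thick 0.0024 yaw of normal 3.21 z [0.0861 0.0975 0.1052]
scene board 319 mid [0.5234 0.2457] len 0.129 thick 0.0031 yaw of normal 3.64 z [0.0862 0.0947 0.099 ]
scene fitted tab top 215 mid [ 0.5512 -0.1531] len 0.0617 thick 0.0034 yaw of normal -13.94 z [0.1259 0.1344 0.1407]
scene fitted panel 532 mid [ 0.5596 -0.1549] len 0.1535 thick 0.0034 yaw of normal -14.13 z [0.0961 0.1037 0.118 ]
rim (613.309814453125, -142.63241577148438) (226.85206604003906, 284.72906494140625) 75.1424560546875
guide -1 45 [ 0.0316 -0.0752  0.0955] [0.0234 0.0119 0.0123]
guide 1 38 [0.0349 0.0679 0.0961] [0.0209 0.0099 0.0127]
```

View pics/crop1.png

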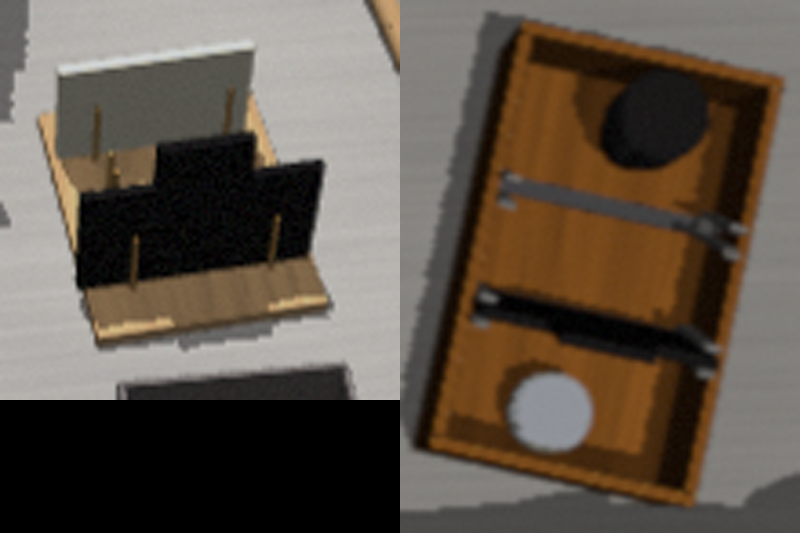

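The crop shows the black tabbed panel in the rack's front place (crop 200,200), with the white board behind it. It also shows the empty far guides with mouths at about (507,188) and (735,240). Now moving over.

```bash
python3 -m jog '{"fingers":[1,1,1,1,1,1,1],"xyz":[[0.512,1,0],[0.512,1,0],[0.512,1,0],[0.512,1,0],[0.512,1,0],[0.512,1,0],[0.512,1,0]],"dr":[[0,0,0.13],[0,0,0.13],[0,0,0.13],[0,0,0.13],[0,0,0.13],[0,0,0.13],[0,0,0.13]]}' 20
python3 -m jog '{"fingers":[1,1,1,1,1,1,1],"xyz":[[0.512,1,0],[0.512,1,0],[0.512,1,0],[0.512,1,0],[0.512,1,0],[0.512,1,0],[0.512,1,0]],"dr":[[0,0,0.13],[0,0,0.13],[0,0,0.13],[0,0,0.13],[0,0,0.13],[0,0,0.13],[0,0,0.13]]}'
```

```text
clock: 1.68
tcp_pos: [0.3589, -0.2742, 0.4048]
tcp_rot: [0.917, 0.399, 0.0, -0.0]
wrist_force: [1.2, -0.5, -0.3]
gripper_width: 1.001
grip_force: 0.0
clock: 2.27
tcp_pos: [0.4869, -0.024, 0.405]
tcp_rot: [0.817, 0.577, 0.001, 0.0]
wrist_force: [-0.2, -0.6, -0.3]
gripper_width: 0.999
grip_force: 0.0
```

```bash
python3 -m jog '{"fingers":[1,1,1,1,1,1,1,1],"xyz":[[0.572,1,0],[0.572,1,0],[0.572,1,0],[0.572,1,0],[0.572,1,0],[0.572,1,0],[0.572,1,0],[0.572,1,0]],"dr":[[0,0,0.128],[0,0,0.128],[0,0,0.128],[0,0,0.128],[0,0,0.128],[0,0,0.128],[0,0,0.128],[0,0,0.128]]}'
python3 -m jog '{"fingers":[1,1,1,1],"xyz":[[0,0.116,-0.12],[0,0.116,-0.12],[0,0.116,-0.12],[0,0.116,-0.12]],"dr":[[0,0,0],[0,0,0],[0,0,0],[0,0,0]]}'
cat > m.py <<'E'
from h import *
def line(P,name):
    d=cv2.fitLine(P[:,:2].astype(np.float32),cv2.DIST_HUBER,0,.01,.01).ravel()
    e=d[:2]*np.sign(d[1]);n=np.array([e[1],-e[0]]);c=P[:,:2].mean(0)
    t=(P[:,:2]-c)@e;r=(P[:,:2]-c)@n;k=np.abs(r)<.012;t=t[k];r=r[k]
    mid=c+e*(t.min()+t.max())/2+n*(r.min()+r.max())/2
    print(name,len(P),"mid",mid.round(4),"len",np.ptp(t).round(4),"width",np.ptp(r).round(4),"nyaw",np.degrees(np.arctan2(n[1],n[0])).round(2))
E
python3 - <<'E'
from m import *
print(bot.sense()["tcp_rot"])
f=bot.grab_frame("wrist");save("w1.png",f["image"]);W=cloud(f).reshape(-1,3);print(f["origin"])
for z0,z1,r in((.132,.145,.06),(.098,.109,.1)):
    k=(np.hypot(W[:,0]-.63,W[:,1]-.255)<r)&(W[:,2]>z0)&(W[:,2]<z1);line(W[k],(z0,W[k,2].max()))
print([(r["point"],r["confidence"]) for r in bot.mark_of("wrist","divider_tab")])
E
```

```text
clock: 2.93
tcp_pos: [0.6306, 0.2284, 0.4033]
tcp_rot: [0.684, 0.729, 0.001, -0.001]
wrist_force: [-0.5, 0.3, -0.6]
gripper_width: 1.001
grip_force: 0.0
clock: 3.27
tcp_pos: [0.6291, 0.2517, 0.3748]
tcp_rot: [0.685, 0.728, -0.0, 0.0]
wrist_force: [0.5, -0.0, 0.7]
gripper_width: 0.997
grip_force: 0.0
[ 6.85467509e-01  7.28103135e-01 -3.41802848e-04  4.10046998e-05]
[0.62399484 0.32731904 0.35439899]
(0.132, np.float64(0.13862861980454522)) 1348 mid [0.6282 0.2571] len 0.06 width 0.0077 nyaw 3.07
(0.098, np.float64(0.10877963760140077)) 1378 mid [0.628  0.2566] len 0.1519 width 0.0079 nyaw 3.26
[([0.6282, 0.2579, 0.1226], 0.95), ([0.5257, 0.0604, 0.1094], 0.61)]
```

View pics/w1.png

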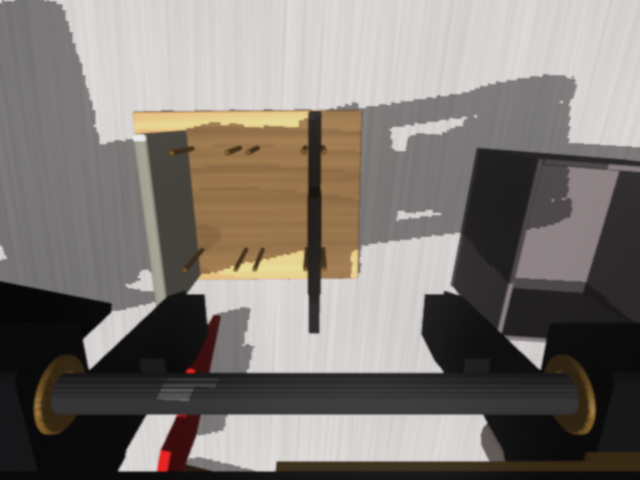

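The divider's top edge runs from (314,110) to (314,330), midway between the fingers at about x 190 and 440. Now descend and grip.

```bash
python3 -m jog '{"fingers":[1,1,1,1,0,0,0,0,0,0],"xyz":[[-0.004,0.02,-0.2],[-0.004,0.02,-0.408],[-0.004,0.02,-0.408],[-0.004,0.02,-0.408],[-0.004,0.02,-0.408],[-0.004,0.02,-0.408],[-0.004,0.02,-0.408],[-0.004,0.02,-0.408],[-0.004,0.02,-0.408],[-0.004,0.02,-0.408]],"dr":[[0,0,0],[0,0,0],[0,0,0],[0,0,0],[0,0,0],[0,0,0],[0,0,0],[0,0,0],[0,0,0],[0,0,0]]}' 40
```

```text
clock: 4.2
tcp_pos: [0.6285, 0.2571, 0.274]
tcp_rot: [0.686, 0.728, 0.001, 0.001]
wrist_force: [0.8, -0.5, -0.2]
gripper_width: 0.566
grip_force: 0.0
```

```bash
python3 -m jog '{"fingers":[0,0,0,0,0,0,0,0,0,0],"xyz":[[0,0,0],[0,0,0],[0,0,0],[0,0,0],[0,0,0],[0,0,0],[0,0,0],[0,0,0],[0,0,0],[0,0,0]],"dr":[[0,0,0],[0,0,0],[0,0,0],[0,0,0],[0,0,0],[0,0,0],[0,0,0],[0,0,0],[0,0,0],[0,0,0]]}' 40
```

```text
clock: 5.03
tcp_pos: [0.6281, 0.257, 0.2726]
tcp_rot: [0.686, 0.728, -0.0, -0.0]
wrist_force: [-0.7, 0.2, -0.9]
gripper_width: 0.086
grip_force: 40.0
```

```bash
python3 -m jog '{"fingers":[0,0,0,0,0],"xyz":[[0,0,0.16],[0,0,0.32],[0,0,0.48],[0,0,0.568],[0,0,0.568]],"dr":[[0,0,0],[0,0,0],[0,0,0],[0,0,0],[0,0,0]]}'
python3 - <<'E'
from h import *
s=bot.sense();C=R.from_quat(s["tcp_rot"]);y=C.as_matrix()[:,1];print(y)
ps=np.radians(-14.2);ey=np.array([-np.sin(ps),np.cos(ps),0])
ncur=np.degrees(np.arctan2(y[1],y[0]));print(ncur)
Rz=R.from_euler('z',-14.2-ncur,degrees=True);T=R.from_rotvec(-np.radians(15)*ey)*Rz
print((T.as_rotvec()/np.pi).round(4),(T*C).as_matrix()[:,2])
E
```

```text
clock: 5.45
tcp_pos: [0.6293, 0.2574, 0.4224]
tcp_rot: [0.686, 0.728, 0.005, 0.003]
wrist_force: [1.2, 0.7, -1.2]
gripper_width: 0.088
grip_force: 40.0
[0.99813202 0.06000515 0.01148274]
3.4403352480236826
[-0.0078 -0.0833 -0.0974] [ 0.26209539 -0.06443282 -0.96288858]
```

```bash
python3 -m jog '{"fingers":[0,0,0,0,0,0,0],"xyz":[[-0.192,-1,0],[-0.192,-1,0],[-0.192,-1,0],[-0.192,-1,0],[-0.192,-1,0],[-0.192,-1,0],[-0.192,-1,0]],"dr":[[-0.008,-0.083,-0.098],[-0.008,-0.083,-0.098],[-0.008,-0.083,-0.098],[-0.008,-0.083,-0.098],[-0.008,-0.083,-0.098],[-0.008,-0.083,-0.098],[-0.008,-0.083,-0.098]]}'
python3 -m jog '{"fingers":[0,0,0,0,0,0,0],"xyz":[[-0.124,-0.636,0],[-0.124,-0.636,0],[-0.124,-0.636,0],[-0.124,-0.636,0],[-0.124,-0.636,0],[-0.124,-0.636,0],[-0.124,-0.636,0]],"dr":[[0,0,0],[0,0,0],[0,0,0],[0,0,0],[0,0,0],[0,0,0],[0,0,0]]}'
python3 - <<'E'
from m import *
s=bot.sense();print(s["tcp_pos"],R.from_quat(s["tcp_rot"]).as_matrix().round(4).tolist())
for n in("wrist","top"):
    f=bot.grab_frame(n);save(n+"2.png",f["image"]);np.save(n+"2_W.npy",cloud(f));np.save(n+"2_d.npy",f["depth"])
    print(n,f["origin"],f["attitude"])
E
```

```text
clock: 6.03
tcp_pos: [0.5787, 0.0017, 0.4128]
tcp_rot: [0.785, 0.607, 0.077, 0.103]
wrist_force: [-0.4, 0.5, -2.5]
gripper_width: 0.085
grip_force: 40.0
clock: 6.62
tcp_pos: [0.5489, -0.1515, 0.4133]
tcp_rot: [0.783, 0.608, 0.079, 0.102]
wrist_force: [1.0, 0.3, -1.3]
gripper_width: 0.087
grip_force: 40.0
[ 0.5489421  -0.15152993  0.41333871] [[0.2479, 0.9366, 0.2479], [0.9688, -0.2398, -0.0626], [0.0008, 0.2557, -0.9668]]
wrist [ 0.57209807 -0.07936745  0.39374562] [-0.16114965 -0.10801853 -0.14124226  0.9707798 ]
top [0.46424386 0.14387184 1.36293569] [-0.02720712  0.01306331  0.71491044 -0.69856438]
```

View pics/wrist2.png

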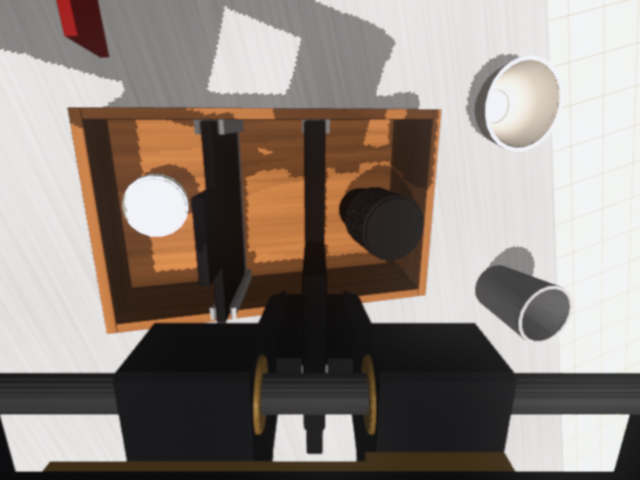

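The picture shows the held divider edge-on at x ≈ 315, with both lips of the far-end empty guide showing at (305,127) and (327,127). The fitted divider is at (225,215). Now measure everything in the tool's slanted frame.

```bash
python3 - <<'E'
from h import *
s=bot.sense();Rt=R.from_quat(s["tcp_rot"]).as_matrix();p=s["tcp_pos"]
ax=np.stack([Rt[:,0],Rt[:,1],-Rt[:,2]])  # along, normal, up
for n in("wrist","top"):
    W=np.load(n+"2_W.npy").reshape(-1,3);Q=(W-p)@ax.T*1000;z=W[:,2]*1000
    im=cv2.imread("pics/"+n+"2.png").reshape(-1,3).astype(int)
    dark=im.max(1)<60
    H=Q[(abs(Q[:,1])<9)&(Q[:,2]<-165)&(Q[:,2]>-266)&dark]
    b=H[H[:,2]<-230]
    print(n,"held n",len(H),len(b),np.percentile(H[:,1],[1,50,99]).round(1),"y ends",np.percentile(H[:,0],[.3,99.7]).round(1),"low up",np.percentile(H[:,2],1))
    F=Q[(Q[:,1]<-60)&(Q[:,1]>-105)&(z>95)&(z<150)&(abs(Q[:,0])<90)&dark]
    if len(F)>50:
        A=np.c_[F[:,0],F[:,2],np.ones(len(F))];c=np.linalg.lstsq(A,F[:,1],rcond=None)[0]
        print(" fitted n",np.percentile(F[:,1],[1,50,99]).round(1),"slopes deg",np.degrees(c[:2]).round(2),"y ends",np.percentile(F[:,0],[.5,99.5]).round(1),"up max",F[:,2].max().round(1))
    gray=(im.max(1)-im.min(1)<25)&(im.max(1)>60)
    for nm,n0 in(("fit",-80),("empty",0)):
      for sg in(-1,1):
        G=Q[(abs(Q[:,1]-n0)<18)&(sg*Q[:,0]>55)&(sg*Q[:,0]<85)&(z>84)&(z<108)&gray]
        if len(G)>3: print(" guide",nm,sg,len(G),"n",np.percentile(G[:,1],[2,50,98]).round(1),"y",np.percentile(G[:,0],[2,98]).round(1),"up",np.percentile(G[:,2],[2,98]).round(1))
    rim=W[(z>80)&(z<87)];rim=rim[(abs(rim[:,0]-.6)<.18)&(abs(rim[:,1]+.16)<.14)]
    C=(rim-p)@ax.T*1000
    for sg in(-1,1):
        G=C[(sg*C[:,0]>72)&(sg*C[:,0]<92)]
        if len(G)>30:
            k=np.polyfit(G[:,1],G[:,0],1);print(" side rim",sg,len(G),np.percentile(G[:,0],[3,97]).round(1),"slope deg",np.degrees(k[0]).round(2))
E
```

```text
wrist held n 2768 0 [-4.8 -1.   2.8] y ends [-75.7  74.2] low up -172.68873715249018
 fitted n [-77.8 -71.3 -70.2] slopes deg [-0.17 -1.46] y ends [-74.9  73.3] up max -263.3
 guide fit -1 177 n [-84.4 -68.4 -64.7] y [-77.5 -67.9] up [-321.4 -300. ]
 guide fit 1 217 n [-84.2 -67.  -64.4] y [65.6 74.6] up [-322.9 -305.6]
 guide empty 1 73 n [-9.9  7.6  9.5] y [65.9 75.2] up [-330.4 -325. ]
 side rim -1 1984 [-85.8 -74.4] slope deg -0.09
 side rim 1 4250 [75.4 83.2] slope deg 0.01
top held n 196 41 [-2.8  4.2  4.9] y ends [ 2.1 75.3] low up -258.07360089538787
 fitted n [-76.4 -70.8 -67. ] slopes deg [-2.3  -3.48] y ends [-20.6  74.4] up max -260.2
 guide fit 1 6 n [-80.8 -65.2 -63.2] y [65.9 73.9] up [-310.3 -304.9]
 guide empty 1 10 n [-8.4  1.6 11.1] y [65.7 73.5] up [-328.6 -323.3]
 side rim -1 55 [-85.8 -73.4] slope deg 1.7
 side rim 1 333 [75.  83.4] slope deg 0.01
```

Alignment is good: held centre is n −1.0 mm, guide centre n −0.2 mm, the y error is under 0.6 mm and yaw under 0.2°. Home is about 147.5 mm down the slant and the mouth is near 66 mm. Feeling into the mouth.

```bash
python3 -m jog '{"fingers":[0,0,0,0,0,0,0,0,0,0],"xyz":[[0.023,-0.006,-0.076],[0.043,-0.011,-0.154],[0.058,-0.015,-0.212],[0.0625,-0.016,-0.231],[0.0665,-0.017,-0.2465],[0.0705,-0.018,-0.262],[0.0744,-0.019,-0.2775],[0.0784,-0.020,-0.293],[0.0824,-0.021,-0.308],[0.0824,-0.021,-0.308]],"dr":[[0,0,0],[0,0,0],[0,0,0],[0,0,0],[0,0,0],[0,0,0],[0,0,0],[0,0,0],[0,0,0],[0,0,0]]}'
```

```text
clock: 7.55
tcp_pos: [0.5697, -0.1572, 0.3372]
tcp_rot: [0.783, 0.608, 0.08, 0.103]
wrist_force: [0.1, -0.2, -1.6]
gripper_width: 0.088
grip_force: 40.0
```

```bash
python3 -m jog '{"fingers":[0,0,0,0,0,0,0,0],"xyz":[[0.005,-0.0013,-0.0193],[0.01,-0.0025,-0.0387],[0.015,-0.0038,-0.058],[0.0198,-0.005,-0.0774],[0.0248,-0.0063,-0.0967],[0.03,-0.0076,-0.116],[0.0347,-0.0088,-0.1354],[0.0347,-0.0088,-0.1354]],"dr":[[0,0,0],[0,0,0],[0,0,0],[0,0,0],[0,0,0],[0,0,0],[0,0,0],[0,0,0]]}'
```

```text
clock: 8.22
tcp_pos: [0.5783, -0.1593, 0.3025]
tcp_rot: [0.783, 0.608, 0.079, 0.102]
wrist_force: [-1.3, -0.2, -2.5]
gripper_width: 0.089
grip_force: 40.0
```

```bash
python3 -m jog '{"fingers":[0,0,0,0,0,0,0,0],"xyz":[[0.003,-0.0008,-0.0116],[0.006,-0.0015,-0.0232],[0.009,-0.0023,-0.0348],[0.012,-0.003,-0.0464],[0.0149,-0.0038,-0.058],[0.0179,-0.0045,-0.0696],[0.0208,-0.0053,-0.0812],[0.0208,-0.0053,-0.0812]],"dr":[[0,0,0],[0,0,0],[0,0,0],[0,0,0],[0,0,0],[0,0,0],[0,0,0],[0,0,0]]}' 60
```

```text
clock: 8.88
tcp_pos: [0.5836, -0.1605, 0.2838]
tcp_rot: [0.783, 0.609, 0.08, 0.103]
wrist_force: [-2.5, -0.7, -0.2]
gripper_width: 0.088
grip_force: 60.0
```

```bash
python3 -m jog '{"fingers":[0,0,0,0,0],"xyz":[[0.002,-0.0005,-0.0077],[0.004,-0.001,-0.0155],[0.006,-0.0015,-0.0232],[0.008,-0.002,-0.031],[0.008,-0.002,-0.031]],"dr":[[0,0,0],[0,0,0],[0,0,0],[0,0,0],[0,0,0]]}'
python3 -m jog '{"fingers":[0,0,0,0],"xyz":[[0.002,-0.0005,-0.0077],[0.003,-0.0008,-0.0116],[0.004,-0.001,-0.0155],[0.004,-0.001,-0.0155]],"dr":[[0,0,0],[0,0,0],[0,0,0],[0,0,0]]}'
```

```text
clock: 9.3
tcp_pos: [0.5857, -0.1611, 0.2762]
tcp_rot: [0.783, 0.608, 0.08, 0.103]
wrist_force: [-2.6, 1.1, 2.5]
gripper_width: 0.081
grip_force: 60.0
clock: 9.63
tcp_pos: [0.5867, -0.1614, 0.2725]
tcp_rot: [0.783, 0.608, 0.08, 0.103]
wrist_force: [-4.7, 1.8, 5.1]
gripper_width: 0.083
grip_force: 60.0
```

```bash
python3 -m jog '{"fingers":[0,0,0],"xyz":[[0.002,-0.0005,-0.0077],[0.003,-0.0008,-0.0116],[0.003,-0.0008,-0.0116]],"dr":[[0,0,0],[0,0,0],[0,0,0]]}'
python3 -m jog '{"fingers":[0,0,0],"xyz":[[0.002,-0.0005,-0.0077],[0.003,-0.0008,-0.0116],[0.003,-0.0008,-0.0116]],"dr":[[0,0,0],[0,0,0],[0,0,0]]}'
python3 - <<'E'
from h import *
s=bot.sense();Rt=R.from_quat(s["tcp_rot"]).as_matrix();p=s["tcp_pos"];print(p,s["wrist_force"])
f=bot.grab_frame("wrist");W=cloud(f).reshape(-1,3);im=f["image"].reshape(-1,3).astype(int);save("w3.png",f["image"])
ax=np.stack([Rt[:,0],Rt[:,1],-Rt[:,2]]);Q=(W-p)@ax.T*1000;dark=im.max(1)<60;z=W[:,2]
for nm,n0 in(("held",0),("fitted",-74)):
    F=Q[(abs(Q[:,1]-n0)<8)&dark&(z>.09)&(abs(Q[:,0])<80)];e=W[(abs(Q[:,1]-n0)<8)&dark&(z>.09)&(abs(Q[:,0])>40)&(abs(Q[:,0])<60)]
    print(nm,np.percentile(F[:,1],[2,50,98]).round(1),np.percentile(F[:,0],[.5,99.5]).round(1),"panel top z pcts",np.percentile(e[:,2],[50,90,97,99]).round(4) if len(e) else "")
E
```

```text
clock: 9.88
tcp_pos: [0.5875, -0.1615, 0.27]
tcp_rot: [0.783, 0.608, 0.08, 0.103]
wrist_force: [-7.1, 4.6, 9.1]
gripper_width: 0.085
grip_force: 60.0
clock: 10.13
tcp_pos: [0.5878, -0.1615, 0.2699]
tcp_rot: [0.783, 0.609, 0.079, 0.102]
wrist_force: [-26.2, 8.8, 35.2]
gripper_width: 0.087
grip_force: 60.0
[ 0.58780858 -0.16153734  0.26992666] [-26.15660971   8.79030035  35.15877047]
held [-7.5 -0.5  7.5] [-72.4  74.6] panel top z pcts [0.1048 0.1058 0.1062 0.1065]
fitted [-79.4 -72.7 -71.8] [-45.1  75.3] panel top z pcts [0.1038 0.1055 0.1061 0.1065]
```

```bash
python3 -m jog '{"fingers":[0,0,0],"xyz":[[0.001,-0.0003,-0.0039],[0.0015,-0.0004,-0.0058],[0.0015,-0.0004,-0.0058]],"dr":[[0,0,0],[0,0,0],[0,0,0]]}'
python3 - <<'E'
from h import *
s=bot.sense();Rt=R.from_quat(s["tcp_rot"]).as_matrix();p=s["tcp_pos"];print(p,s["wrist_force"],s["gripper_width"])
ax=np.stack([Rt[:,0],Rt[:,1],-Rt[:,2]])
for c in("wrist","scene"):
  f=bot.grab_frame(c);W=cloud(f).reshape(-1,3);im=f["image"].reshape(-1,3).astype(int)
  Q=(W-p)@ax.T*1000;dark=im.max(1)<60;z=W[:,2]
  for nm,n0 in(("held",0),("fitted",-74)):
    for a in(-60,-40,40,60):
      e=z[(abs(Q[:,1]-n0)<8)&dark&(z>.09)&(abs(Q[:,0]-a)<10)]
      if len(e)>10: print(c,nm,a,len(e),np.percentile(e,[90,97]).round(4))
E
```

```text
clock: 10.43
tcp_pos: [0.5879, -0.1616, 0.2699]
tcp_rot: [0.782, 0.609, 0.079, 0.102]
wrist_force: [-35.8, 12.5, 47.1]
gripper_width: 0.086
grip_force: 60.0
[ 0.58790574 -0.16155247  0.2698526 ] [-35.77460001  12.46230024  47.09842701] 0.08606651750326544
wrist held -60 210 [0.1057 0.106 ]
wrist held 40 1015 [0.1059 0.1064]
wrist held 60 1088 [0.1058 0.1062]
wrist fitted -60 73 [0.1047 0.1052]
wrist fitted -40 95 [0.1048 0.1079]
wrist fitted 40 2901 [0.1202 0.1343]
wrist fitted 60 2724 [0.1055 0.1061]
scene held -60 63 [0.1063 0.107 ]
scene held -40 104 [0.457  0.4606]
scene held 40 199 [0.3382 0.348 ]
scene held 60 367 [0.4722 0.4809]
scene fitted 40 162 [0.5109 0.5143]
scene fitted 60 69 [0.5081 0.5121]
```

```bash
python3 -m jog '{"fingers":[0,0,0.5,0.5,0.5,0.5,0.5,0.5,0.5,0.5],"xyz":[[-0.002,0.0005,0.0077],[-0.003,0.0008,0.0116],[-0.003,0.0008,0.0116],[-0.003,0.0008,0.0116],[-0.003,0.0008,0.0116],[-0.003,0.0008,0.0116],[-0.003,0.0008,0.0116],[-0.003,0.0008,0.0116],[-0.003,0.0008,0.0116],[-0.003,0.0008,0.0116]],"dr":[[0,0,0],[0,0,0],[0,0,0],[0,0,0],[0,0,0],[0,0,0],[0,0,0],[0,0,0],[0,0,0],[0,0,0]]}'
```

```text
clock: 11.37
tcp_pos: [0.5878, -0.1618, 0.2674]
tcp_rot: [0.783, 0.608, 0.08, 0.103]
wrist_force: [0.1, 0.4, -0.2]
gripper_width: 0.503
grip_force: 0.0
```

Released with no contact force. Now retract along the slant by 40 mm, then on to clear, and look.

```bash
python3 -m jog '{"fingers":[0.5,0.5,0.5,0.5,0.5,0.5,0.5,0.5],"xyz":[[-0.01,0.0025,0.0387],[-0.04,0.01,0.155],[-0.08,0.02,0.31],[-0.12,0.03,0.46],[-0.12,0.03,0.6],[-0.12,0.03,0.7],[-0.12,0.03,0.7],[-0.12,0.03,0.7]],"dr":[[0,0,0],[0,0,0],[0,0,0],[0,0,0],[0,0,0],[0,0,0],[0,0,0],[0,0,0]]}'
python3 - <<'E'
from h import *
s=bot.sense();Rt=R.from_quat(s["tcp_rot"]).as_matrix();p=np.array([.5878,-.1616,.2699])
ax=np.stack([Rt[:,0],Rt[:,1],-Rt[:,2]])
f=bot.grab_frame("wrist");W=cloud(f).reshape(-1,3);im=f["image"].reshape(-1,3).astype(int);Q=(W-p)@ax.T*1000;dark=im.max(1)<60;z=W[:,2]
for nm,n0 in(("placed",0),("fitted",-74)):
  for a in(-65,-45,45,65,0):
    k=(abs(Q[:,1]-n0)<9)&dark&(z>.09)&(abs(Q[:,0]-a)<8);e=z[k]
    if k.sum()>10: print(nm,a,k.sum(),np.percentile(e,[50,97]).round(4),np.percentile(Q[k,1],[2,98]).round(1))
a=f["image"];b=bot.grab_frame("scene")["image"]
save("fin.png",np.hstack([cv2.resize(a,(400,300)),cv2.resize(b[150:390,60:420],(400,300))]))
E
```

```text
clock: 12.03
tcp_pos: [0.5578, -0.1543, 0.4455]
tcp_rot: [0.783, 0.608, 0.081, 0.105]
wrist_force: [-0.1, 0.5, -0.6]
gripper_width: 0.499
grip_force: 0.0
placed -65 142 [0.1049 0.1065] [-6.   1.8]
placed -45 131 [0.1048 0.1067] [-5.8  1.7]
placed 45 198 [0.1047 0.1065] [-5.8  1.6]
placed 65 220 [0.1048 0.1063] [-6.1  1.7]
placed 0 1130 [0.2996 0.3226] [-8.7  1.8]
fitted -65 239 [0.1042 0.1062] [-80.4 -72.8]
fitted -45 257 [0.1041 0.1062] [-80.6 -73. ]
fitted 45 307 [0.1043 0.1062] [-79.9 -73.1]
fitted 65 339 [0.1041 0.1063] [-80.4 -73.1]
fitted 0 601 [0.1294 0.1399] [-79.6 -72.8]
```

View pics/fin.png

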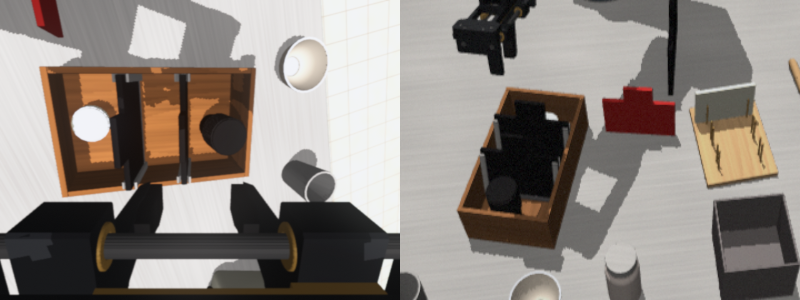

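The left view shows the divider at (183,130), parallel to the fitted one at (128,130) and level with it to about 0.5 mm. The cups, lids and board are undisturbed. Handing in.

```bash
python3 -c "
from rig import bot
print(bot.hand_in())"
```

```text
the job is handed in; nothing more can be done
None
```

The black divider is seated on the stops of the far guides, level with the fitted one to about 0.5 mm, and released; the board, cups and lids look undisturbed, and I handed the job in at about 12 s (no verdict was returned).

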